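# Lid the bolt tubs for the shelf

## Task

Close the two open tubs of bolts so they can go back on the shelf: lay the spanner that is across the oblong tub flat in the red tool tray, and put on each tub the lid that fits it, pressed fully home and level. Set things down rather than dropping them, leave the tubs standing where they are, and do not disturb the spare lid or anything else on the table.

Things in the scene. Friction and masses are not known exactly. Their poses are not given: they have to be found in the camera images.
- tub_rect_mouth (a point): Open oblong white plastic tub of bolts, outside 96 x 70 mm, 60 high, walls 3 mm, about 0.8 kg, standing loose on the table. The point is the middle of its mouth at rim height (60 mm over the table). x along the 96 mm side, y along the 70 mm side, z up. Bolts fill it to about 30 mm below the rim. The spanner lies across it at the start.
- tub_round_mouth (a point): Open round white plastic tub of bolts, 84 mm outside diameter, 60 high, walls 3 mm, about 0.8 kg, standing loose on the table. The point is the middle of its mouth at rim height (60 mm over the table), z up. Nothing lies on it.
- lid_rect_grip (a point): Oblong white lid, right way up: plate 108 x 82 x 4 mm, skirt 12 deep (111 x 85 outside; inside 105 x 79 at its foot, 102 x 76 above: 3 mm play on its tub); on top a grip bar 50 long, 16 wide, 28 high; 44 high in all, 80 g. Point: bar's middle, 30 mm over the skirt's foot, 14 over the plate. x along bar and long side, z up. Fully home, the point is 18 mm above the tub's mouth point.
- lid_round_grip (a point): Larger round white lid, fits the round tub, right way up: top 96 mm diameter x 4, skirt 12 deep, flared to 102 at its foot (inside 96 at foot, 90 above: 3 mm play on its tub); on top a knob 30 mm diameter, 28 high; 44 high in all, 70 g. Point: knob's middle, 30 mm over the skirt's foot, 14 over the plate, z up. Fully home, the point is 18 mm above the tub's mouth point.
- lid_spare_grip (a point): The smaller round white lid (top 68 mm, foot 74 mm diameter, the same knob and height): a spare that fits neither tub. The point is the middle of its knob, 30 mm over the table. Leave it.
- spanner_mid (a point): Flat steel spanner, 151 mm long, 8 thick, 120 g, lying flat on the rim of the oblong tub, roughly along it, sticking out at both ends; shank 14 mm wide, open jaw (-x) 30 wide, ring end (+x) 26 wide. Point: middle of the shank, half its thickness (64 mm over the table at the start), near the balance point. x along the spanner, z up.
- tray: Open dark-red sheet-metal tool tray, fixed to the table, 220 x 110 mm outside, 30 high, walls 3 mm, floor 3 mm thick. Origin at the middle of its underside at table height; x along the 220 mm length, z up. It stands on the left or on the right of the table.
- nut: Bystander: a small brass nut, to be left alone.
- bolt: Bystander: a large hex bolt, to be left alone.
- tape: Bystander: a black tape measure, to be left alone.
- elbow: Bystander: a copper pipe elbow, to be left alone.
- can: Bystander: a can, to be left alone.
There are look-alikes about, which are no part of the job. What is shaped like the part that bears tub_rect_mouth but blue or purple is not meant. Of the things that look like the part that bears spanner_mid, the largest one is meant.

How it is judged:
By the outcome, as a careful person would: the job done as asked, in the order asked, and still so for the second after the job is handed in, with the robot touching nothing.
It also fails if it takes over 67 s, if anything falls off the work surface, if the arm or the gripper's body presses on something with over 40 N, if the wrist force passes 120 N, or if a joint passes its speed limit or range.

## Robot

A 6-joint arm with a two-finger parallel gripper is mounted at the origin on the work surface. World frame = base frame: x ahead of the robot, y to its left, z up, the work surface at z = 0. Lengths are in m, angles in rad, forces in N, time in s.
With the tool pointing down it reaches from about 0.225 to 0.875 m from the base axis. Payload 3.4 kg.
Tool frame: the origin (TCP) lies at the very end of the fingers, on their centre line; the grasp point (between the pads) lies 19 mm behind it; z points along the fingers, y is the direction in which the jaws open and shut (so a half turn about z gives the same grasp; the last joint's range is limited). The gripper opens to 85 mm and grips with 20 to 120 N. Pads are 22 mm wide; open, the fingers measure 114 mm over their backs; the gripper's body (76 mm by 85 mm) begins 54 mm behind the grasp point. The pads swing forward as they close: fully open they stand 13 mm farther back than shut.
Start: joints at [1.073, 0.276, 1.505, -0, 1.361, -0.121], TCP at [0.212, 0.535, 0.231] pointing down, gripper open.
Joint ranges: [-2.89, 2.89], [-0.75, 2.08], [0.22, 2.7], [-1.18, 4.32], [0.11, 2.71], [-2.7, 2.7]. Speed limits (rad/s): [2.57, 2.57, 3.14, 3.14, 3.14, 3.14].

## Interface

Orientations are given as a unit quaternion [w, x, y, z].
In Python, from rig import manip, viewer, job gives the robot as it stands.
- The arm moves only by the shell command python3 -m crank 'ROWS' [OPENING] [FORCE]. ROWS is JSON, a list of rows, each a list of 6 numbers: the shift along the tool's x, y, z in m, then the turn, a rotation vector about the tool's x, y, z in degrees. In form: [[dx, dy, dz, rx, ry, rz], ...]. A call has 1 to 20 rows; each row is the pose to reach, as a shift and turn from the pose measured when the call began, along the tool's axes at that moment; what a row does not reach only later rows make up. A row lasts 1/8 s, in which the tool goes at most 62.5 mm and 10.7 degrees, less where a joint would pass 70% of its speed; a pose out of reach is approached as far as the arm can. A call with a gripper value outside its range is refused whole. OPENING is the opening, from 0 (shut) to 1 (fully open), set as the call begins (- or left out, the last holds). The fingers move at their own pace and stop on an object; FORCE is the grip in N (left out, the last holds). Time passes only in rows, so rows that repeat a pose let the fingers close. It gives the time, the measured TCP pose, the force and the opening at its end, in the units of the state.
- manip.get_state(): the state, without advancing time (a new reading comes with each control period).
- viewer.get_image(name): name is "scene" or "top" or "wrist"; returns a dict with "frame" (384x512x3 uint8, blue, green, red), "range_z" (384x512 float32, m along the optical axis (not along the pixel's ray), 0 where there is no reading), "intrinsics" (3x3 intrinsics, pixels), "world_from_camera" (4x4, takes a point from camera to world coordinates); the wrist camera has in their place "mount" (4x4, takes a point from camera to tool coordinates, whose origin is the TCP and whose axes are the flange's). Camera axes: x right, y up, looking along -z (the intrinsics and any distortion apply to the point x, -y, -z); pixel columns grow to the right and rows downward; lengths in m; the calibration is good to about 2 mm. The wrist camera is an equidistant fisheye: a pixel r from the principal point sees the ray r / f radians off the axis. A picture is of the moment at which its call begins: read the wrist's pose just before it.
- job.sign_off(): hands the job in, once; it reports no verdict.
The state is a dict: "clock": time; "qpos": joint angles; "qd": joint speeds; "effort": joint torques, N m; "position": TCP position; "ee_rot": TCP orientation; "contact_force": force on the tool from outside, world axes, zero at the start; "moment": the same for the moment, N m; "width": finger opening in m.
Only numpy, scipy, OpenCV 4.12 (cv2) and the standard library are available. Lean on these libraries where they do the work, as an engineer would, in place of code of your own. Each camera call takes 0.05 s, during which the arm holds its last target. There are 200 camera calls.

## Working session

There is one attempt and no reset: what is moved stays moved. The work goes in short steps, Python scripts to look and compute and a shell command to move; the robot and the scene stay as the last step left them, time stands still between calls to the robot, and variables do not carry over. Pictures are saved under pics/ and viewed, about 8 in all and at most 12, crops included, and the job is handed in when it is done.

```bash
ls; mkdir -p pics; cat > h.py <<'E'
import numpy as np, cv2
from rig import manip, viewer, job
from scipy.spatial.transform import Rotation as R
def grab(name,fn=None):
    im=viewer.get_image(name)
    if fn: cv2.imwrite('pics/'+fn,im['frame'])
    return im
def cloud(im):
    K=im['intrinsics'];z=im['range_z'];h,w=z.shape
    u,v=np.meshgrid(np.arange(w),np.arange(h))
    p=np.stack([(u-K[0,2])/K[0,0]*z,-(v-K[1,2])/K[1,1]*z,-z,np.ones_like(z)],-1)
    return (p@im['world_from_camera'].T)[...,:3]
E
python3 - <<'E'
from h import *
im=grab('top');np.savez('top.npz',**im)
s=grab('scene');np.savez('scene.npz',**s)
print(manip.get_state())
print(im['intrinsics'],im['world_from_camera'])
cv2.imwrite('pics/top1.png',cv2.resize(im['frame'],(800,600)))
cv2.imwrite('pics/scene1.png',s['frame'])
E
```

```text
pics
{'clock': 0.1, 'qpos': array([ 1.07299700e+00,  2.76544564e-01,  1.50601784e+00, -2.57371776e-06,
        1.36073904e+00, -1.21018967e-01]), 'qd': array([ 0.00012237, -0.00041144, -0.00463277, -0.00018803,  0.00072364,
       -0.00152915]), 'effort': array([ 3.12270487e-03, -4.17696297e+01, -2.46408069e+01, -2.34949030e-04,
        5.77712985e-03, -2.99689233e-07]), 'position': array([0.21133972, 0.5342269 , 0.23051442]), 'ee_rot': array([-2.58961478e-04,  1.87277468e-01,  9.82306683e-01, -8.14206990e-04]), 'contact_force': array([0.1804199 , 0.60814937, 0.97539756]), 'moment': array([-0.06349949, -0.01658801,  0.01535779]), 'width': 0.08550127950024834}
[[476.0307351    0.         258.55403982]
 [  0.         476.0307351  189.01883356]
 [  0.           0.           1.        ]] [[-0.02193005  0.98801001 -0.15282436  0.25626444]
 [-0.99956294 -0.02469918 -0.01624467  0.0683852 ]
 [-0.01982453  0.15240132  0.98811984  1.49063911]
 [ 0.          0.          0.          1.        ]]
```

View pics/top1.png

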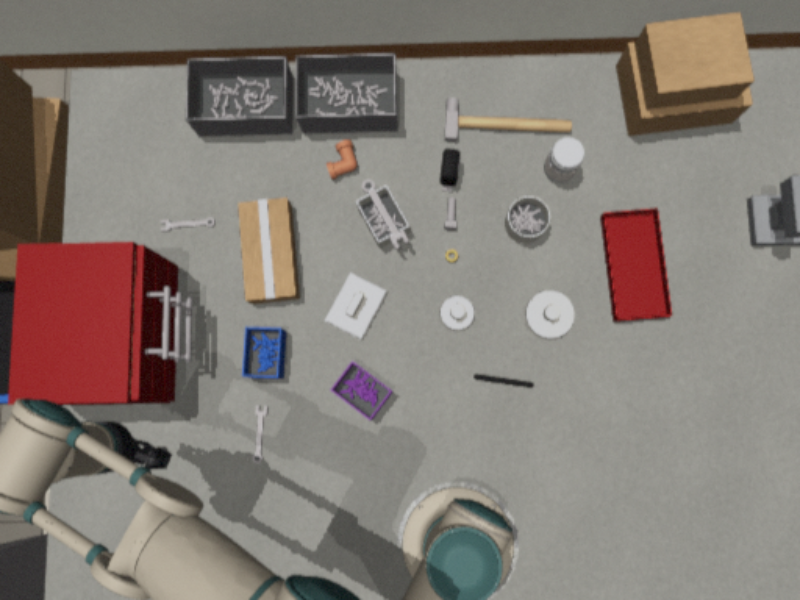

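View pics/scene1.png

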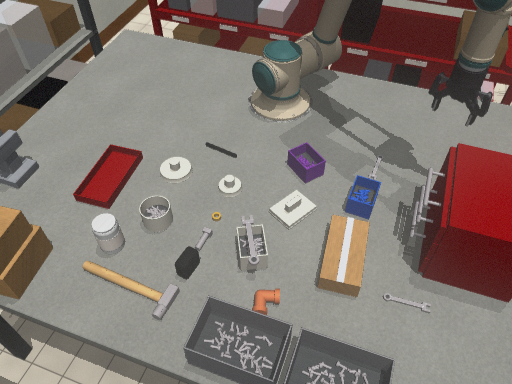

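The top view shows the spanner at (388,217) on the oblong tub, the round tub at (528,218), the oblong lid at (356,305), the large lid at (550,313), the spare lid at (457,313) and the tray at (636,265). Next I measure them with depth.

```bash
cat > m.py <<'E'
from h import *
for nm in ['top','scene']:
    im=dict(np.load(nm+'.npz'));P=cloud(im);P[im['range_z']==0]=np.nan
    hsv=cv2.cvtColor(im['frame'],cv2.COLOR_BGR2HSV)
    if nm=='top':
        def at(u,v): 
            u=int(u*.64);v=int(v*.64); return np.nanmedian(P[v-1:v+2,u-1:u+2].reshape(-1,3),0)
        ref={k:at(*c)[:2] for k,c in dict(rtub=(388,217),otub=(528,218),rlid=(355,305),olid=(551,313),spare=(457,312),tray=(636,265)).items()}
        print({k:v.round(3) for k,v in ref.items()})
        print('table z',np.nanmedian(P[150:200,310:330,2]))
    def sel(k,r,lo,hi):
        d=np.hypot(P[...,0]-ref[k][0],P[...,1]-ref[k][1]); return P[(d<r)&(P[...,2]>lo)&(P[...,2]<hi)]
    def rect(q):
        (c,s,a)=cv2.minAreaRect((q[:,:2]*1000).astype(np.float32)); return np.round(c,1),np.round(s,1),round(a,1),len(q),np.round(np.median(q[:,2]),4)
    def circ(q):
        c,r=cv2.minEnclosingCircle((q[:,:2]*1000).astype(np.float32)); return np.round(c,1),round(r,1),len(q),np.round(np.median(q[:,2]),4)
    print(nm)
    print('rlid plate',rect(sel('rlid',.08,.010,.024)),'bar',rect(sel('rlid',.05,.036,.06)))
    print('olid plate',circ(sel('olid',.07,.010,.024)),'knob',circ(sel('olid',.04,.036,.06)))
    print('spare knob',circ(sel('spare',.04,.036,.06)))
    print('otub rim',circ(sel('otub',.06,.054,.067)))
    print('rtub+sp',rect(sel('rtub',.11,.052,.08)))
    m=(hsv[...,1]>150)&((hsv[...,0]<8)|(hsv[...,0]>172))
    d=np.hypot(P[...,0]-ref['tray'][0],P[...,1]-ref['tray'][1])
    print('tray rim',rect(P[m&(d<.15)&(P[...,2]>.022)]),'all',rect(P[m&(d<.15)]))
im=dict(np.load('top.npz'));c=im['frame'][105:170,215:280];c2=im['frame'][165:225,200:265]
c=cv2.resize(c,None,fx=8,fy=8,interpolation=cv2.INTER_CUBIC)
s=dict(np.load('scene.npz'))['frame'][205:280,220:285]
cv2.imwrite('pics/c1.png',np.hstack([c[:520],cv2.resize(s,(280,323),interpolation=cv2.INTER_CUBIC).copy() if 0 else np.vstack([cv2.resize(s,(280,323),interpolation=cv2.INTER_CUBIC),np.zeros((197,280,3),np.uint8)])]))
E
python3 m.py
```

```text
{'rtub': array([0.635, 0.121]), 'otub': array([ 0.634, -0.158]), 'rlid': array([0.464, 0.189]), 'olid': array([ 0.439, -0.192]), 'spare': array([ 0.446, -0.01 ]), 'tray': array([ 0.539, -0.379])}
table z 0.0010590337062041932
top
rlid plate (array([474. , 206.4]), array([117.4, 108. ]), 61.3, 790, np.float64(0.017)) bar (array([465.8, 191. ]), array([16.8, 48.7]), 61.4, 89, np.float64(0.0445))
olid plate (array([ 435.4, -200.7]), 60.6, 658, np.float64(0.0169)) knob (array([ 438.1, -196.4]), 14.7, 71, np.float64(0.0454))
spare knob (array([445.8, -11.3]), 14.8, 72, np.float64(0.0446))
otub rim (array([ 628.2, -155.2]), 42.5, 107, np.float64(0.0596))
rtub+sp (array([640.7, 131.8]), array([151.6,  70.4]), 27.2, 391, np.float64(0.0672))
tray rim (array([ 534.6, -370. ]), array([219.5, 110.8]), 3.5, 257, np.float64(0.0288)) all (array([ 534.7, -371. ]), array([219.4, 111.7]), 3.0, 2488, np.float64(0.0051))
scene
rlid plate (array([466.9, 191.3]), array([ 85.3, 112.6]), 61.0, 767, np.float64(0.0158)) bar (array([467.3, 191.4]), array([16.6, 51.6]), 63.7, 101, np.float64(0.0425))
olid plate (array([ 440.8, -197.5]), 51.4, 478, np.float64(0.0156)) knob (array([ 442.1, -195.8]), 15.8, 67, np.float64(0.0428))
spare knob (array([449.1, -11.4]), 16.3, 72, np.float64(0.043))
otub rim (array([ 630.8, -157.1]), 44.1, 142, np.float64(0.0583))
rtub+sp (array([641.2, 131.9]), array([154.6,  70.3]), 27.3, 537, np.float64(0.066))
tray rim (array([ 537.1, -372. ]), array([225.3, 115.2]), 3.2, 276, np.float64(0.0278)) all (array([ 537.1, -372. ]), array([225.3, 115.2]), 3.2, 1916, np.float64(0.0036))
```

View pics/c1.png

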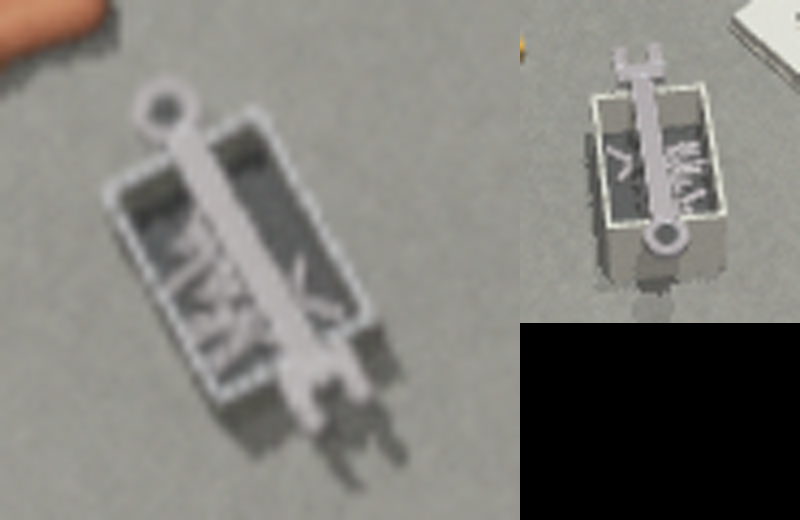

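The crop shows the oblong tub's rim corners at (105,190), (255,110), (370,312) and (222,398). The ring's centre is at (166,108), the shank's neck ends are at about (185,138) and (290,345), and the jaw points to lower right. I'll project these onto the known heights.

```bash
cat >> h.py <<'E'
def pix2plane(im,uv,z):
    K=im['intrinsics'];T=im['world_from_camera'];uv=np.asarray(uv,float)
    d=np.c_[(uv[:,0]-K[0,2])/K[0,0],-(uv[:,1]-K[1,2])/K[1,1],-np.ones(len(uv))]@T[:3,:3].T
    return T[:3,3]+d*((z-T[2,3])/d[:,2])[:,None]
def go(xyz,yaw=None):
    """row from the present pose to tool-down pose; yaw = direction of tool y in deg (mod 180)"""
    s=manip.get_state();q=s['ee_rot'];r=R.from_quat([q[1],q[2],q[3],q[0]]);M=r.as_matrix()
    cur=np.degrees(np.arctan2(M[1,1],M[0,1]))
    if yaw is None: y=cur
    else: y=cur+(yaw-cur+90)%180-90
    a=np.radians(y);ty=np.array([np.cos(a),np.sin(a),0]);tz=np.array([0,0,-1.]);tx=np.cross(ty,tz)
    rv=(r.inv()*R.from_matrix(np.c_[tx,ty,tz])).as_rotvec(degrees=True)
    d=M.T@(np.array(xyz)-s['position'])
    print('pos',s['position'].round(4),'yaw',cur.round(1),'->',np.round(y,1),'row',d.round(4),rv.round(1),'F',s['contact_force'].round(1),'w',s['width'].round(4),'t',s['clock'].round(2))
E
cat > m2.py <<'E'
from h import *
im=dict(np.load('top.npz'))
f=lambda c:(np.array(c,float)+.5)/8-.5+[215,105]
t=pix2plane(im,f([(105,190),(255,110),(370,312),(222,398)]),.06)[:,:2]*1000
print('tub c',t.mean(0).round(1),'sides',np.linalg.norm(np.roll(t,-1,0)-t,axis=1).round(1))
e=t[1]-t[2]+t[0]-t[3];print('long dir',np.degrees(np.arctan2(e[1],e[0])))
s=pix2plane(im,f([(166,108),(238,242),(322,388),(185,138),(290,345)]),.068)[:,:2]*1000
print('spanner',s.round(1));e=s[0]-s[2];print(np.degrees(np.arctan2(e[1],e[0])),np.linalg.norm(e)); e=s[3]-s[4];print(np.degrees(np.arctan2(e[1],e[0])))
# depth-based: tops above 65mm
for nm in ['top','scene']:
    i=dict(np.load(nm+'.npz'));P=cloud(i)
    d=np.hypot(P[...,0]-.638,P[...,1]-.13)
    q=P[(d<.1)&(P[...,2]>(.0645 if nm=='top' else .063))&(P[...,2]<.08)][:,:2]*1000
    u,S,V=np.linalg.svd(q-np.median(q,0),full_matrices=False);pr=(q-np.median(q,0))@V[0]
    print(nm,len(q),'mid of extent',(np.median(q,0)+V[0]*(pr.max()+pr.min())/2).round(1),'len',np.ptp(pr).round(1),'dir',np.degrees(np.arctan2(V[0,1],V[0,0]))%180)
go([.637,.128,.15],120)
E
python3 m2.py
```

```text
tub c [644.5 132.4] sides [66.3 92.5 66.2 94.7]
long dir 27.689095065190752
spanner [[700.5 158.9]
 [646.3 131.9]
 [587.9 100.8]
 [688.3 151.7]
 [605.1 112.7]]
27.30000584914983 126.72880374355121
25.13152153889425
top 260 mid of extent [641.5 130.3] len 151.4 dir 28.37744706221514
scene 339 mid of extent [643.2 129.7] len 152.8 dir 28.354853015615113Traceback (most recent call last):
  File "m2.py", line 16, in <module>
    go([.637,.128,.15],120)
    ~~^^^^^^^^^^^^^^^^^^^^^
  File "h.py", line 26, in go
    print('pos',s['position'].round(4),'yaw',cur.round(1),'->',np.round(y,1),'row',d.round(4),rv.round(1),'F',s['contact_force'].round(1),'w',s['width'].round(4),'t',s['clock'].round(2))
                                                                                                                                              ^^^^^^^^^^^^^^^^
AttributeError: 'float' object has no attribute 'round'
```

```bash
sed -i "s/s\['clock'\].round(2)/round(float(s['clock']),2)/" h.py; python3 -c "
from h import *
go([.642,.130,.16],117.5)"
```

```text
Traceback (most recent call last):
  File "h.py", line 26, in go
    print('pos',s['position'].round(4),'yaw',cur.round(1),'->',np.round(y,1),'row',d.round(4),rv.round(1),'F',s['contact_force'].round(1),'w',s['width'].round(4),'t',round(float(s['clock']),2))
                                                                                                                                              ^^^^^^^^^^^^^^^^
AttributeError: 'float' object has no attribute 'round'
```

```bash
sed -i "s/s\['width'\].round(4)/round(float(s['width']),4)/" h.py; python3 -c "
from h import *
go([.642,.130,.16],117.5)"
```

```text
pos [0.2113 0.5342 0.2305] yaw 68.4 -> 117.5 row [-0.5492 -0.2173  0.0708] [ -0.1  -0.1 -49.1] F [0.2 0.6 1. ] w 0.0855 t 0.1
```

```bash
python3 -m crank '[[-0.02,-0.047,0,0,0,-4],[-0.04,-0.093,0,0,0,-12],[-0.075,-0.14,0,0,0,-20],[-0.12,-0.16,0.01,0,0,-28],[-0.17,-0.175,0.02,0,0,-36],[-0.23,-0.187,0.03,0,0,-43],[-0.29,-0.196,0.04,0,0,-49],[-0.35,-0.203,0.05,0,0,-49],[-0.41,-0.208,0.06,0,0,-49],[-0.46,-0.213,0.07,0,0,-49],[-0.51,-0.216,0.07,0,0,-49],[-0.54,-0.217,0.07,0,0,-49],[-0.549,-0.217,0.071,0,0,-49.1],[-0.549,-0.217,0.071,0,0,-49.1],[-0.549,-0.217,0.071,0,0,-49.1]]' 0.4 50; python3 - <<'E'
from h import *
go([.642,.130,.09],117.5)
w=grab('wrist');np.savez('w.npz',**w);print(w['intrinsics'].round(2),w['mount'].round(4))
cv2.imwrite('pics/w1.png',w['frame'])
E
```

```text
clock: 1.98
position: [0.6404, 0.1311, 0.1598]
ee_rot: [-0.001, -0.238, 0.971, -0.0]
contact_force: [-0.1, -0.2, -0.5]
width: 0.0345
pos [0.6404 0.1311 0.1598] yaw 117.6 -> 117.5 row [-0.0011 -0.0018  0.0698] [-0.  -0.1  0.1] F [-0.1 -0.2 -0.5] w 0.0345 t 1.98
[[297.32   0.   258.71]
 [  0.   297.32 190.88]
 [  0.     0.     1.  ]] [[-0.000e+00  9.603e-01  2.789e-01  7.120e-02]
 [ 1.000e+00 -1.000e-04  6.000e-04 -2.000e-04]
 [ 6.000e-04  2.789e-01 -9.603e-01 -1.433e-01]
 [ 0.000e+00  0.000e+00  0.000e+00  1.000e+00]]
```

View pics/w1.png

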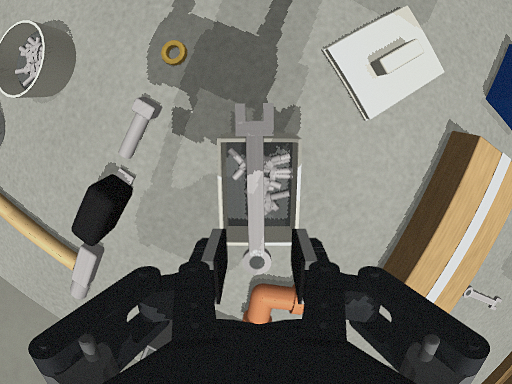

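The wrist view shows the spanner upright in the picture: jaw tip at about (254,104), ring at (257,262), tub rim corners at (218,139), (300,138), (307,243) and (212,243). I'll turn this into world positions with the wrist depth.

```bash
cat >> h.py <<'E'
def wray(w,uv):
    K=w['intrinsics'];a=(np.asarray(uv,float)-K[:2,2])/K[0,0];th=np.linalg.norm(a,axis=-1,keepdims=True)
    s=np.sin(th)*a/np.maximum(th,1e-9);return np.concatenate([s[...,:1],-s[...,1:],-np.cos(th)],-1)
def wT(w,s):
    q=s['ee_rot'];T=np.eye(4);T[:3,:3]=R.from_quat([q[1],q[2],q[3],q[0]]).as_matrix();T[:3,3]=s['position'];return T@w['mount']
def wplane(w,s,uv,z):
    T=wT(w,s);d=wray(w,uv)@T[:3,:3].T;return T[:3,3]+d*((z-T[2,3])/d[...,2:])
def wcloud(w,s):
    z=w['range_z'];v,u=np.mgrid[:z.shape[0],:z.shape[1]];r=wray(w,np.stack([u,v],-1));T=wT(w,s)
    p=r*(z/-r[...,2])[...,None];p=p@T[:3,:3].T+T[:3,3];p[z==0]=np.nan;return p
E
python3 - <<'E'
from h import *
s=manip.get_state();w=dict(np.load('w.npz'))
print('rim',(wplane(w,s,[(218,139),(300,138),(307,243),(212,243)],.06)*1000).round(1), (wplane(w,s,[(218,139),(300,138),(307,243),(212,243)],.06)*1000).mean(0).round(1))
print('sp jaw,ring,shank ends',(wplane(w,s,[(254,104),(257,262),(254,140),(257,235)],.068)*1000).round(1))
P=wcloud(w,s)
q=P[100:275,220:300].reshape(-1,3);q=q[(q[:,2]>.0635)&(q[:,2]<.072)]*1000
print(len(q),np.median(q[:,2]));q=q[:,:2];print(cv2.minAreaRect(q.astype(np.float32)))
print('table z',np.nanmedian(P[20:80,420:440,2]),np.nanmedian(P[100:130,60:110,2]))
E
```

```text
rim [[616.1  80.1  60. ]
 [584.1 139.6  60. ]
 [663.5 192.6  60. ]
 [703.8 115.6  60. ]] [641.9 132.   60. ]
sp jaw,ring,shank ends [[577.1  93.5  68. ]
 [697.9 159.   68. ]
 [602.5 106.7  68. ]
 [673.9 146.5  68. ]]
3470 68.88740470477961
((643.1033325195312, 128.38461303710938), (151.2940216064453, 29.805238723754883), 27.917495727539062)
table z 0.015860517542735958 0.0010360481355824458
```

```bash
python3 -c "
from h import *
go([.6427,.1294,.0585],118)"
```

```text
pos [0.6405 0.1312 0.16  ] yaw 117.6 -> 118.0 row [-0.0013 -0.0026  0.1015] [-0.  -0.1 -0.4] F [-0.6  0.7 -0.3] w 0.0342 t 2.02
```

```bash
python3 -m crank '[[-0.001,-0.002,0.03,0,0,-0.4],[-0.0013,-0.0026,0.06,0,0,-0.4],[-0.0013,-0.0026,0.085,0,0,-0.4],[-0.0013,-0.0026,0.095,0,0,-0.4],[-0.0013,-0.0026,0.1015,0,0,-0.4],[-0.0013,-0.0026,0.1015,0,0,-0.4],[-0.0013,-0.0026,0.1015,0,0,-0.4]]' 0.3; python3 -m crank '[[0,0,0,0,0,0],[0,0,0,0,0,0],[0,0,0,0,0,0],[0,0,0,0,0,0]]' 0 60;  python3 - <<'E'
from h import *
go([.642,.130,.15],118)
w=grab('wrist');cv2.imwrite('pics/w2.png',w['frame'])
E
```

```text
clock: 2.9
position: [0.6434, 0.1295, 0.0595]
ee_rot: [-0.0, -0.242, 0.97, -0.001]
contact_force: [-1.1, -0.8, -0.2]
width: 0.0255
clock: 3.4
position: [0.6439, 0.1295, 0.0602]
ee_rot: [0.001, -0.242, 0.97, -0.001]
contact_force: [-0.3, 0.5, 5.9]
width: 0.0115
pos [0.6439 0.1295 0.0602] yaw 118.0 -> 118.0 row [ 0.0013  0.0012 -0.0898] [-0.1  0.1 -0. ] F [-0.3  0.5  5.9] w 0.0115 t 3.4
```

View pics/w2.png

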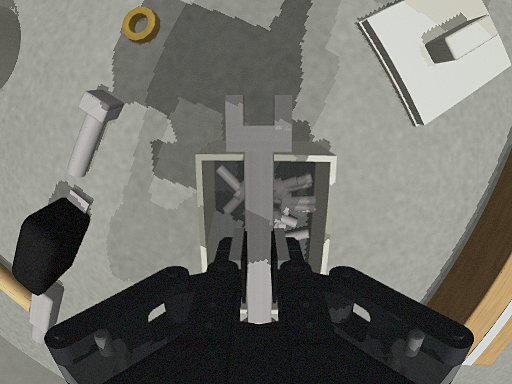

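The view shows the shank between the fingers, lined up, but the 11.5 mm width is under the 14 mm shank. I'll let it settle and read again.

```bash
python3 -m crank '[[0,0,0,0,0,0],[0,0,0,0,0,0]]'
```

```text
clock: 3.7
position: [0.6439, 0.1295, 0.0602]
ee_rot: [0.001, -0.242, 0.97, -0.001]
contact_force: [0.2, 0.0, 3.5]
width: 0.012
```

```bash
python3 -m crank '[[0,0,-0.003,0,0,0],[0,0,-0.008,0,0,0],[0,0,-0.015,0,0,0],[0,0,-0.025,0,0,0],[0,0,-0.025,0,0,0]]'; python3 - <<'E'
from h import *
s=manip.get_state();w=grab('wrist');np.savez('w3.npz',**w);P=wcloud(w,s)
v,u=np.mgrid[80:215,215:305];q=P[80:215,215:305].reshape(-1,3)
tool=(q-s['position'])
for (uu,vv) in [(258,130),(258,160),(258,200),(258,225),(235,110),(283,110),(258,300)]:
    print(uu,vv,(np.nanmedian(P[vv-1:vv+2,uu-1:uu+2].reshape(-1,3),0)*1000).round(1))
print(s['position'],s['contact_force'],s['width']);cv2.imwrite('pics/w3.png',w['frame'])
E
```

```text
clock: 4.32
position: [0.6447, 0.1296, 0.0867]
ee_rot: [0.002, -0.242, 0.97, -0.001]
contact_force: [-0.3, 1.0, -1.0]
width: 0.012
258 130 [591.4 100.6  94.7]
258 160 [603.6 107.1  94.9]
258 200 [620.7 116.1  94.9]
258 225 [632.  122.2  95.1]
235 110 [588.1  87.2  94.9]
283 110 [578.1 106.1  95.1]
258 300 [672.9 143.6  95.1]
[0.64474442 0.12961861 0.08665281] [-0.32939118  1.02547555 -0.98629485] 0.011959204497855315
```

View pics/w3.png

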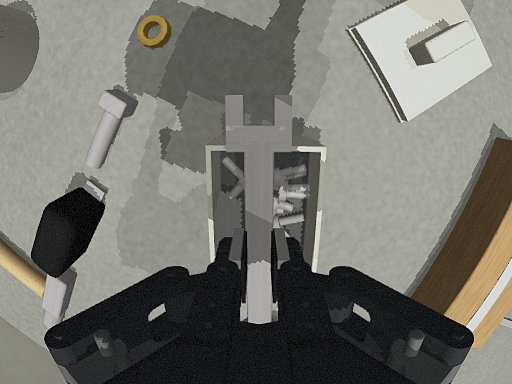

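```bash
python3 -c "
from h import *
go([.536,-.3715,.15],93.2)"
```

```text
pos [0.6443 0.1296 0.086 ] yaw 118.0 -> 93.2 row [ 0.3305 -0.3919 -0.0639] [-0.1  0.2 24.8] F [-0.9 -0.1 -0.8] w 0.0119 t 4.38
```

```bash
python3 -m crank '[[0,0,-0.03,0,0,0],[0.015,-0.018,-0.064,0,0,2],[0.045,-0.053,-0.064,0,0,5],[0.075,-0.09,-0.064,0,0,8],[0.105,-0.125,-0.064,0,0,11],[0.135,-0.16,-0.064,0,0,14],[0.165,-0.195,-0.064,0,0,17],[0.195,-0.23,-0.064,0,0,20],[0.225,-0.265,-0.064,0,0,22],[0.255,-0.301,-0.064,0,0,24],[0.285,-0.337,-0.064,0,0,24.8],[0.31,-0.367,-0.064,0,0,24.8],[0.325,-0.385,-0.064,0,0,24.8],[0.3305,-0.392,-0.064,0,0.2,24.8],[0.3305,-0.392,-0.064,0,0.2,24.8]]'; python3 - <<'E'
from h import *
go([.536,-.3715,.012],93.2)
s=manip.get_state();w=grab('wrist');P=wcloud(w,s);f=w['frame'];hsv=cv2.cvtColor(f,cv2.COLOR_BGR2HSV)
m=(hsv[...,1]>120)&((hsv[...,0]<8)|(hsv[...,0]>172))
q=P[m&(P[...,2]>.0)&(P[...,2]<.045)]*1000;print(len(q),cv2.minAreaRect(q[:,:2].astype(np.float32)))
q2=q[(q[:,0]>500)&(q[:,0]<700)]
rim=P[m&(P[...,2]>.024)&(P[...,2]<.036)]*1000;print('rim',cv2.minAreaRect(rim[:,:2].astype(np.float32)),np.median(rim[:,2]),'floor',np.nanmedian(P[m&(P[...,2]<.012)][:,2]))
sp=P[80:220,225:295].reshape(-1,3);sp=sp[sp[:,2]>.13]*1000;print('span',sp.min(0),sp.max(0),np.median(sp[:,2]))
E
```

```text
clock: 6.25
position: [0.5363, -0.371, 0.1499]
ee_rot: [-0.0, -0.028, 1.0, -0.0]
contact_force: [0.2, 0.4, -1.3]
width: 0.0118
pos [ 0.5363 -0.371   0.1499] yaw 93.2 -> 93.2 row [ 0.0002 -0.0004  0.1379] [-0. -0. -0.] F [ 0.2  0.4 -1.3] w 0.0118 t 6.25
15777 ((569.3949584960938, -228.56488037109375), (453.7124938964844, 401.7080383300781), 8.98200798034668)
rim ((526.3865966796875, -373.5107116699219), (202.09226989746094, 109.72325134277344), 3.261453866958618) 30.175923630198916 floor 0.0037669171762481635
span [ 459.00625958 -390.83359813  150.03895689] [ 519.59810378 -359.34082864  160.6497075 ] 158.30997678478423
```

```bash
python3 -m crank '[[0,-0.001,0.04,0,0,0],[0,-0.002,0.08,0,0,0],[0,-0.002,0.11,0,0,0],[0,-0.002,0.128,0,0,0],[0,-0.002,0.138,0,0,0],[0,-0.002,0.142,0,0,0],[0,-0.002,0.1445,0,0,0],[0,-0.002,0.146,0,0,0],[0,-0.002,0.146,0,0,0]]'
```

```text
clock: 7.42
position: [0.5365, -0.3726, 0.0044]
ee_rot: [0.0, -0.028, 1.0, -0.0]
contact_force: [0.3, -1.1, -1.9]
width: 0.0115
```

```bash
python3 -m crank '[[0,0,0.0008,0,0,0],[0,0,0.0016,0,0,0],[0,0,0.0016,0,0,0]]'
```

```text
clock: 7.8
position: [0.5367, -0.3729, 0.0036]
ee_rot: [0.0, -0.028, 1.0, -0.001]
contact_force: [-1.8, 0.0, 3.5]
width: 0.0118
```

Touching the floor (about 5 N over the free-hanging reading). Release and rise.

```bash
python3 -m crank '[[0,0,-0.0005,0,0,0],[0,0,-0.0005,0,0,0],[0,0,-0.001,0,0,0],[0,0,-0.005,0,0,0],[0,0,-0.02,0,0,0],[0,0,-0.05,0,0,0],[0,0,-0.09,0,0,0],[0,0,-0.13,0,0,0],[0,0,-0.15,0,0,0],[0,0,-0.15,0,0,0]]' 0.35; python3 - <<'E'
from h import *
s=manip.get_state();w=grab('wrist');P=wcloud(w,s)
q=P[(abs(P[...,0]-.5367)<.09)&(abs(P[...,1]+.3729)<.03)&(P[...,2]>.0075)&(P[...,2]<.03)]*1000
print(len(q),cv2.minAreaRect(q[:,:2].astype(np.float32)),np.percentile(q[:,2],[5,50,95]))
go([.4665,.1913,.12],63+90)
go([.466,.191,.12],62+90)
E
```

```text
clock: 9.05
position: [0.5378, -0.3735, 0.1568]
ee_rot: [0.002, -0.028, 1.0, -0.003]
contact_force: [-0.2, 0.2, -1.3]
width: 0.0298
2426 ((535.34814453125, -373.92523193359375), (151.3107452392578, 29.737516403198242), 2.7270309925079346) [10.44936986 11.67442218 12.89344197]
pos [ 0.5369 -0.3728  0.1549] yaw 93.2 -> 153.0 row [0.0388 0.5673 0.033 ] [ -0.2   0.  -59.8] F [ 0.5  0.  -0.9] w 0.03 t 9.1
pos [ 0.5369 -0.3728  0.1549] yaw 93.2 -> 152.0 row [0.0393 0.567  0.033 ] [ -0.2   0.  -58.8] F [ 0.5  0.  -0.9] w 0.03 t 9.1
```

The spanner lies flat in the tray, with its top at 11 mm and lined up. The round lid is next.

```bash
python3 -c "
from h import *
go([.44,-.196,.13],93.2)"
```

```text
pos [ 0.5369 -0.3728  0.1549] yaw 93.2 -> 93.2 row [0.0869 0.182  0.0241] [-0.2  0.1  0. ] F [ 0.5  0.  -0.9] w 0.03 t 9.1
```

```bash
python3 -m crank '[[0.015,0.03,0,-0.2,0,0],[0.035,0.075,0,-0.2,0,0],[0.06,0.125,0.01,-0.2,0,0],[0.08,0.165,0.02,-0.2,0,0],[0.087,0.182,0.024,-0.2,0,0],[0.087,0.182,0.024,-0.2,0,0],[0.087,0.182,0.024,-0.2,0,0]]' 0.65; cat > look.py <<'E'
from h import *
import sys
# look.py x y r zlo zhi : circle/rect of points around
def look(x,y,r,lo,hi):
    s=manip.get_state();w=grab('wrist');P=wcloud(w,s)
    q=P[(np.hypot(P[...,0]-x,P[...,1]-y)<r)&(P[...,2]>lo)&(P[...,2]<hi)]*1000
    a=q[:,:2].astype(np.float32);print(len(q),'rect',[np.round(k,1) for k in cv2.minAreaRect(a)],'circ',np.round(cv2.minEnclosingCircle(a)[0],1),round(cv2.minEnclosingCircle(a)[1],1),'z',np.percentile(q[:,2],[5,50,95]).round(1))
    return w,P
E
python3 - <<'E'
from look import *
w,P=look(.44,-.196,.03,.036,.055)
w,P=look(.44,-.196,.065,.011,.024)
go([.44,-.196,.02],93.2);cv2.imwrite('pics/w4.png',w['frame'])
E
```

```text
clock: 9.98
position: [0.4416, -0.1978, 0.1304]
ee_rot: [0.002, -0.028, 1.0, -0.001]
contact_force: [0.7, 0.3, 0.9]
width: 0.0555
1049 rect [array([ 438.7, -198. ]), array([29. , 28.4]), np.float64(3.3)] circ [ 438.8 -197.7] 14.9 z [42.1 44.5 45.7]
7282 rect [array([ 439.3, -197.4]), array([94.7, 95.4]), np.float64(35.8)] circ [ 439.3 -197.2] 48.1 z [15.6 16.7 17.8]
pos [ 0.4413 -0.1977  0.1304] yaw 93.2 -> 93.2 row [0.0016 0.0019 0.1103] [-0.1  0.2 -0. ] F [-0.7 -0.1 -0. ] w 0.0554 t 10.07
```

```bash
python3 -m crank '[[0.002,0.0004,0.04,0,0,0],[0.002,0.0004,0.08,0,0,0],[0.002,0.0004,0.1,0,0.2,0],[0.002,0.0004,0.109,0,0.2,0],[0.002,0.0004,0.109,0,0.2,0],[0.002,0.0004,0.109,0,0.2,0]]'; python3 -m crank '[[0,0,0,0,0,0],[0,0,0,0,0,0],[0,0,0,0,0,0],[0,0,0,0,0,0]]' 0 50; python3 -m crank '[[0,0,-0.003,0,0,0],[0,0,-0.01,0,0,0],[0,0,-0.03,0,0,0],[0,0,-0.06,0,0,0],[0,0,-0.1,0,0,0],[0,0,-0.13,0,0,0],[0,0,-0.13,0,0,0]]'; python3 - <<'E'
from look import *
go([.6295,-.156,.15],93.2)
s=manip.get_state()
w,P=look(s['position'][0],s['position'][1],.075,s['position'][2]-.03,s['position'][2]+.012)
q=P[60:230,150:370].reshape(-1,3);q=q[abs(q[:,2]-s['position'][2]+.004)<.012];q=q[~np.isnan(q[:,0])]
A=np.c_[q[:,:2]-s['position'][:2],np.ones(len(q))];print('plane',np.linalg.lstsq(A,q[:,2]-s['position'][2],rcond=None)[0],len(q))
cv2.imwrite('pics/w5.png',w['frame'])
E
```

```text
clock: 10.82
position: [0.4406, -0.1982, 0.0222]
ee_rot: [0.001, -0.027, 1.0, -0.001]
contact_force: [0.5, 0.2, -0.1]
width: 0.0555
clock: 11.32
position: [0.4413, -0.1986, 0.0233]
ee_rot: [0.002, -0.027, 1.0, -0.002]
contact_force: [-1.1, -0.2, 6.1]
width: 0.0283
clock: 12.2
position: [0.4423, -0.1991, 0.1558]
ee_rot: [0.004, -0.028, 1.0, -0.003]
contact_force: [-0.2, 0.0, -1.4]
width: 0.0286
pos [ 0.4423 -0.1991  0.1558] yaw 93.2 -> 93.2 row [-0.1892  0.0328  0.0072] [-0.4  0.5 -0. ] F [-0.2  0.  -1.4] w 0.0286 t 12.2
15024 rect [array([ 436.9, -200.2]), array([95.1, 94.8]), np.float64(49.6)] circ [ 439.  -200.1] 50.1 z [138.1 149.1 155.4]
plane [ 0.05935461 -0.00039233 -0.00500288] 10672
```

View pics/w5.png

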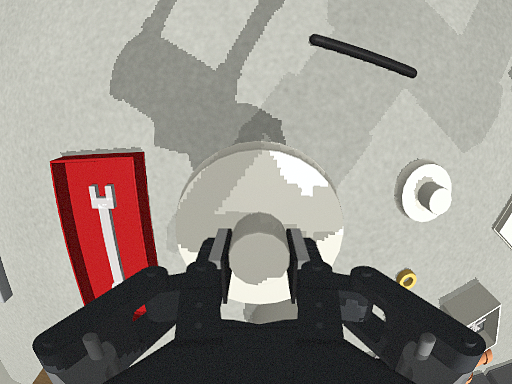

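The lid is held between the fingers at about (260,240). I'll check its tilt using plate points only.

```bash
cat >> look.py <<'E'
def tilt(P,c,r0,r1,lo,hi):
    d=np.hypot(P[...,0]-c[0],P[...,1]-c[1]);q=P[(d>r0)&(d<r1)&(P[...,2]>lo)&(P[...,2]<hi)]
    for _ in range(4):
        A=np.c_[q[:,:2]-c[:2],np.ones(len(q))];x=np.linalg.lstsq(A,q[:,2],rcond=None)[0];e=q[:,2]-A@x;q=q[abs(e)<2*e.std()+1e-4]
    print('tilt deg x,y',np.degrees(x[:2]).round(2),'z',x[2].round(4),len(q),'sd',e.std().round(4))
E
python3 - <<'E'
from look import *
s=manip.get_state();w=grab('wrist');P=wcloud(w,s);p=s['position']
c=[.439,-.1995]
tilt(P,np.array(c),.020,.040,.143,.162)
tilt(P,np.array(c),0,.012,.17,.19)
go([.6295,-.156,.15],93.2)
E
```

```text
tilt deg x,y [ 0.26 -0.14] z 0.1475 6913 sd 0.0005
tilt deg x,y [ 0.04 -0.07] z 0.1755 1669 sd 0.0005
pos [ 0.4403 -0.1979  0.153 ] yaw 93.2 -> 93.2 row [-0.1912  0.0314  0.0035] [-0.2  0.2 -0. ] F [-0.5  0.9 -0.5] w 0.0285 t 12.3
```

```bash
python3 -c "
from h import *
go([.66,-.045,.175],93.2)"
```

```text
pos [ 0.4403 -0.1979  0.153 ] yaw 93.2 -> 93.2 row [-0.2278  0.1405 -0.0218] [-0.2  0.2 -0. ] F [-0.5  0.9 -0.5] w 0.0285 t 12.3
```

```bash
python3 -m crank '[[-0.02,0.013,-0.01,0,0,0],[-0.06,0.037,-0.022,0,0,0],[-0.105,0.065,-0.022,0,0,0],[-0.15,0.093,-0.022,0,0,0],[-0.19,0.117,-0.022,0,0.2,0],[-0.22,0.136,-0.022,0,0.2,0],[-0.228,0.14,-0.022,-0.2,0.2,0],[-0.228,0.14,-0.022,-0.2,0.2,0],[-0.228,0.14,-0.022,-0.2,0.2,0]]'; python3 - <<'E'
from look import *
s=manip.get_state();w=grab('wrist');P=wcloud(w,s);p=s['position'];np.savez('w6.npz',**w)
q=P[(np.hypot(P[...,0]-.63,P[...,1]+.156)<.055)&(P[...,2]>.055)&(P[...,2]<.068)]*1000
print('rim',len(q),cv2.minEnclosingCircle(q[:,:2].astype(np.float32)),np.median(q[:,2]),q.min(0).round(1),q.max(0).round(1))
x,y=q[:,0],q[:,1];a=np.linalg.lstsq(np.c_[2*x,2*y,np.ones(len(x))],x*x+y*y,rcond=None)[0];print('fit',a[:2],np.sqrt(a[2]+a[0]**2+a[1]**2))
k=P[(np.hypot(P[...,0]-p[0],P[...,1]-p[1])<.03)&(P[...,2]>p[2]+.010)&(P[...,2]<p[2]+.03)]*1000
print('knob',cv2.minEnclosingCircle(k[:,:2].astype(np.float32)),np.median(k[:,2]),p*1000)
print(manip.get_state()['position'])
E
```

```text
clock: 13.42
position: [0.6588, -0.0463, 0.1746]
ee_rot: [-0.001, -0.027, 1.0, 0.0]
contact_force: [0.1, 0.3, -2.0]
width: 0.0283
rim 1099 ((629.0834350585938, -157.6041717529297), 42.38684844970703) 60.22763833783995 [ 587.5 -199.5   55. ] [ 670.3 -115.8   63. ]
fit [ 628.68745743 -156.93121734] 40.09552599473778
knob ((651.504150390625, -47.21672058105469), 27.8956241607666) 195.81756913800874 [658.77697378 -46.30409397 174.61797055]
[ 0.65893055 -0.04637471  0.17500481]
```

```bash
python3 - <<'E'
from look import *
s=manip.get_state();w=grab('wrist');P=wcloud(w,s);p=s['position']
white=w['frame'].min(-1)>110
d=np.hypot(P[...,0]-p[0],P[...,1]-p[1])
for nm,r,lo,hi in (('knob',.03,.015,.026),('plate',.06,-.011,-.001)):
    m=white&(d<r)&(P[...,2]>p[2]+lo)&(P[...,2]<p[2]+hi)
    n,l,st,_=cv2.connectedComponentsWithStats(m.astype(np.uint8));m=l==1+np.argmax(st[1:,4])
    k=P[m]*1000;print(nm,st[1+np.argmax(st[1:,4])],cv2.minEnclosingCircle(k[:,:2].astype(np.float32)),k.min(0).round(1),k.max(0).round(1),np.median(k[:,2]))
print(p); go([.631,-.157,.11],93.2); print(manip.get_state()['position'])
E
```

```text
knob [ 229  232   61   54 2498] ((657.2494506835938, -46.497589111328125), 14.893446922302246) [642.4 -61.  191.8] [671.6 -32.7 198.5] 196.33012639182286
plate [  175   149   169   117 11682] ((657.3885498046875, -46.96718978881836), 48.098628997802734) [609.5 -94.7 164.1] [6.794e+02 5.000e-01 1.727e+02] 168.42570703557502
[ 0.65893055 -0.04637471  0.17500481]
pos [ 0.6591 -0.0463  0.1753] yaw 93.1 -> 93.2 row [ 0.034  -0.109   0.0653] [ 0.  -0.1 -0.1] F [ 0.   0.5 -0.4] w 0.0283 t 13.53
[ 0.65912894 -0.04633037  0.17527292]
```

```bash
python3 -m crank '[[0.005,-0.015,0,0,0,0],[0.016,-0.05,0,0,0,0],[0.028,-0.09,0,0,0,0],[0.034,-0.109,0.01,0,0,0],[0.0345,-0.109,0.04,0,0,0],[0.0345,-0.109,0.065,0,0,0],[0.0345,-0.109,0.08,0,0,0],[0.0345,-0.109,0.083,0,0,0],[0.0345,-0.109,0.083,0,0,0]]'; python3 -c "
from h import *
go([.6306,-.157,.0713],93.2)"
```

```text
clock: 14.65
position: [0.6309, -0.1571, 0.0928]
ee_rot: [-0.0, -0.027, 1.0, -0.0]
contact_force: [-0.3, 0.3, -1.0]
width: 0.0282
pos [ 0.6309 -0.1571  0.0928] yaw 93.1 -> 93.2 row [0.0003 0.0002 0.0215] [-0.  -0.  -0.1] F [-0.3  0.3 -1. ] w 0.0282 t 14.65
```

```bash
python3 -m crank '[[0.0003,0.0002,0.004,0,0,0],[0.0003,0.0002,0.008,0,0,0],[0.0003,0.0002,0.011,0,0,0],[0.0003,0.0002,0.014,0,0,0],[0.0003,0.0002,0.017,0,0,0],[0.0003,0.0002,0.019,0,0,0],[0.0003,0.0002,0.0205,0,0,0],[0.0003,0.0002,0.0215,0,0,0],[0.0003,0.0002,0.0215,0,0,0]]'
```

```text
clock: 15.78
position: [0.6306, -0.1569, 0.0714]
ee_rot: [-0.0, -0.027, 1.0, -0.0]
contact_force: [-0.5, 0.3, 1.1]
width: 0.0283
```

```bash
python3 -m crank '[[0,0,0.0015,0,0,0],[0,0,0.003,0,0,0],[0,0,0.004,0,0,0],[0,0,0.004,0,0,0]]'
```

```text
clock: 16.27
position: [0.6307, -0.157, 0.0713]
ee_rot: [0.001, -0.027, 1.0, -0.001]
contact_force: [-5.9, 2.4, 17.8]
width: 0.0282
```

Home: it stops at z 71.3 mm as predicted, with about 19 N. Release and check.

```bash
python3 -m crank '[[0,0,0,0,0,0],[0,0,0,0,0,0]]'; python3 -m crank '[[0,0,0,0,0,0],[0,0,0,0,0,0],[0,0,0,0,0,0],[0,0,-0.01,0,0,0],[0,0,-0.035,0,0,0],[0,0,-0.07,0,0,0],[0,0,-0.1,0,0,0],[0,0,-0.12,0,0,0],[0,0,-0.12,0,0,0]]' 0.65;  python3 - <<'E'
from look import *
s=manip.get_state();w=grab('wrist');P=wcloud(w,s)
c=np.array([.629,-.1573])
tilt(P,c,.020,.044,.050,.08);look(*c,.035,.084,.1)
go([.466,.191,.15],152)
E
```

```text
clock: 16.52
position: [0.6309, -0.157, 0.0714]
ee_rot: [0.001, -0.027, 1.0, -0.001]
contact_force: [-0.3, -0.3, -1.1]
width: 0.0283
clock: 17.65
position: [0.6319, -0.1573, 0.1941]
ee_rot: [0.004, -0.027, 1.0, -0.002]
contact_force: [-0.7, -0.7, -0.0]
width: 0.0558
tilt deg x,y [-0.08 -0.05] z 0.0647 4782 sd 0.0006
943 rect [array([ 628.5, -158. ]), array([29.2, 28.5]), np.float64(1.8)] circ [ 628.5 -157.8] 14.9 z [90.  92.5 93.7]
pos [ 0.6303 -0.1567  0.1912] yaw 93.1 -> 152.0 row [0.1453 0.3562 0.0405] [ -0.1   0.1 -58.9] F [ 0.5  0.2 -0.5] w 0.0553 t 17.75
```

```bash
python3 -m crank '[[0.01,0.025,0,0,0,3],[0.03,0.07,0,0,0,8],[0.048,0.118,0,0,0,14],[0.066,0.166,0,0,0,20],[0.085,0.21,0.01,0,0,26],[0.103,0.255,0.02,0,0,31],[0.123,0.3,0.03,0,0,31.7],[0.138,0.338,0.04,0,0,31.7],[0.145,0.356,0.04,0,0,31.7],[0.145,0.356,0.04,0,0,31.7],[0.145,0.356,0.04,0,0,31.7]]' 0.5; python3 - <<'E'
from look import *
s=manip.get_state();w=grab('wrist');P=wcloud(w,s)
for r,lo,hi in ((.04,.036,.055),(.08,.012,.024)):
    d=np.hypot(P[...,0]-.4665,P[...,1]-.191);m=(w['frame'].min(-1)>70)&(d<r)&(P[...,2]>lo)&(P[...,2]<hi)
    k=P[m]*1000;print(len(k),[np.round(a,1) for a in cv2.minAreaRect(k[:,:2].astype(np.float32))],np.median(k[:,2]))
go([.4665,.191,.023],61.4)
E
```

```text
clock: 19.12
position: [0.4665, 0.1902, 0.15]
ee_rot: [0.001, 0.247, 0.969, -0.001]
contact_force: [0.3, -0.8, 0.3]
width: 0.0426
1027 [array([465.5, 190.3]), array([16. , 49.4]), np.float64(61.0)] 44.45014924118332
8054 [array([466.4, 190. ]), array([ 83. , 108.4]), np.float64(61.3)] 16.724258318055018
pos [0.4667 0.19   0.1501] yaw 61.4 -> 61.4 row [0.001  0.0009 0.1271] [-0.   0.1 -0. ] F [ 0.4 -0.2  0. ] w 0.0429 t 19.18
```

```bash
python3 -m crank '[[0.0006,0.0003,0.04,0,0,0],[0.0006,0.0003,0.08,0,0,0],[0.0006,0.0003,0.11,0,0,0],[0.0006,0.0003,0.123,0,0,0.3],[0.0006,0.0003,0.1275,0,0,0.3],[0.0006,0.0003,0.1275,0,0,0.3],[0.0006,0.0003,0.1275,0,0,0.3]]'; python3 -m crank '[[0,0,0,0,0,0],[0,0,0,0,0,0],[0,0,0,0,0,0],[0,0,0,0,0,0]]' 0 50; python3 -m crank '[[0,0,-0.003,0,0,0],[0,0,-0.01,0,0,0],[0,0,-0.03,0,0,0],[0,0,-0.06,0,0,0],[0,0,-0.1,0,0,0],[0,0,-0.14,0,0,0],[0,0,-0.15,0,0,0],[0,0,-0.15,0,0,0]]'; python3 - <<'E'
from h import *
go([.70,.22,.175],117.7)
go([.60,.23,.175],117.7)
E
```

```text
clock: 20.05
position: [0.4675, 0.1905, 0.0237]
ee_rot: [0.002, 0.25, 0.968, -0.0]
contact_force: [0.7, 0.6, 0.0]
width: 0.0426
clock: 20.55
position: [0.4682, 0.1908, 0.0246]
ee_rot: [0.003, 0.25, 0.968, 0.0]
contact_force: [-0.4, -0.6, 6.1]
width: 0.0154
clock: 21.55
position: [0.4672, 0.1909, 0.1746]
ee_rot: [0.003, 0.25, 0.968, 0.001]
contact_force: [-0.2, -1.6, -1.3]
width: 0.0148
pos [0.4672 0.1909 0.1746] yaw 61.1 -> 117.7 row [-0.1897  0.1381  0.0011] [ -0.    0.4 -56.6] F [-0.2 -1.6 -1.3] w 0.0148 t 21.55
pos [0.4672 0.1909 0.1746] yaw 61.1 -> 117.7 row [-0.0973  0.0985  0.0005] [ -0.    0.4 -56.6] F [-0.2 -1.6 -1.3] w 0.0148 t 21.55
```

```bash
python3 -m crank '[[-0.008,0.01,0,0,0,-6],[-0.02,0.024,0,0,0,-14],[-0.035,0.042,0,0,0,-23],[-0.05,0.06,0,0,0,-32],[-0.065,0.075,0,0,0,-41],[-0.08,0.088,0,0,0.2,-50],[-0.092,0.098,0,0,0.4,-56],[-0.095,0.1,0,0,0.4,-56.6],[-0.095,0.1,0,0,0.4,-56.6],[-0.095,0.1,0,0,0.4,-56.6]]'; cat > rl.py <<'E'
from look import *
s=manip.get_state();w=grab('wrist');P=wcloud(w,s);p=s['position'];cv2.imwrite('pics/w7.png',w['frame'])
q=P[(np.hypot(P[...,0]-.642,P[...,1]-.132)<.07)&(P[...,2]>.056)&(P[...,2]<.066)]*1000
print('rim',len(q),[np.round(a,1) for a in cv2.minAreaRect(q[:,:2].astype(np.float32))],np.median(q[:,2]))
white=w['frame'].min(-1)>70;d=np.hypot(P[...,0]-p[0],P[...,1]-p[1])
for nm,r,lo,hi in (('bar',.04,.012,.026),('plate',.075,-.016,-.001)):
    m=white&(d<r)&(P[...,2]>p[2]+lo)&(P[...,2]<p[2]+hi)
    n,l,st,_=cv2.connectedComponentsWithStats(m.astype(np.uint8));m=l==1+np.argmax(st[1:,4])
    k=P[m]*1000;print(nm,st[1+np.argmax(st[1:,4])],[np.round(a,1) for a in cv2.minAreaRect(k[:,:2].astype(np.float32))],np.median(k[:,2]))
print(p)
tilt(P,p,.02,.038,p[2]-.016,p[2]-.001)
go([.6425,.132,.175],117.7)
E
python3 rl.py
```

```text
clock: 22.8
position: [0.5977, 0.2322, 0.1749]
ee_rot: [-0.001, -0.239, 0.971, -0.0]
contact_force: [0.3, -0.4, -2.3]
width: 0.0151
rim 1404 [array([642.5, 131.9]), array([96.8, 71.2]), np.float64(27.1)] 60.413261005200866
bar [ 241  203   36   96 3124] [array([595.4, 230.6]), array([49.8, 16.1]), np.float64(27.6)] 194.9093754243475
plate [  180   135   158   139 15252] [array([583.8, 224.5]), array([81.5, 82.6]), np.float64(27.5)] 167.16976789060345
[0.59765069 0.23221373 0.17491834]
tilt deg x,y [-0.25 -0.24] z 0.167 5401 sd 0.0005
pos [0.5978 0.2323 0.1752] yaw 117.6 -> 117.7 row [ 0.0069 -0.1096  0.0003] [-0.  -0.1 -0.1] F [-0.9 -0.2 -0.7] w 0.0149 t 22.85
```

View pics/w7.png

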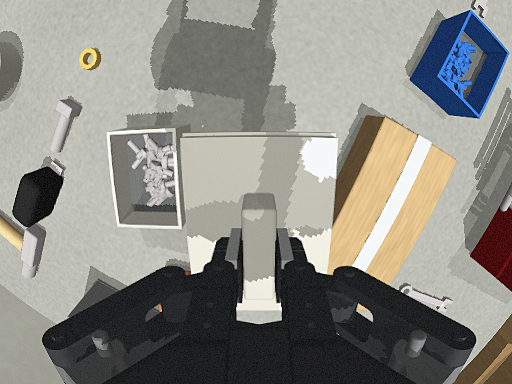

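The tub's rim is at about (108–182, 128–228) and the lid is level in the grip, with the bar at (258,245). Now I move over the tub.

```bash
python3 -c "
from h import *
go([.6444,.133,.0726],117.6)"; python3 -m crank '[[0,-0.015,0,0,0,0],[0.002,-0.045,0,0,0,0],[0.004,-0.08,0,0,0,0],[0.005,-0.1,0,0,0,0],[0.005,-0.109,0.02,0,0,0],[0.005,-0.1095,0.05,0,0,0],[0.005,-0.1095,0.07,0,0,0],[0.005,-0.1095,0.08,0,0,0],[0.005,-0.1095,0.08,0,0,0],[0.005,-0.1095,0.08,0,0,0]]'; python3 -c "
from h import *
go([.6444,.133,.0726],117.6)"
```

```text
pos [0.5978 0.2323 0.1752] yaw 117.6 -> 117.6 row [ 0.0046 -0.1096  0.1027] [-0.  -0.1  0. ] F [-0.9 -0.2 -0.7] w 0.0149 t 22.85
clock: 24.1
position: [0.6449, 0.133, 0.0963]
ee_rot: [0.0, -0.239, 0.971, -0.0]
contact_force: [0.2, -0.0, -1.6]
width: 0.0153
pos [0.6449 0.133  0.0963] yaw 117.6 -> 117.6 row [0.0004 0.0002 0.0237] [-0.  0.  0.] F [ 0.2 -0.  -1.6] w 0.0153 t 24.1
```

```bash
python3 -m crank '[[0.0003,0.0002,0.004,0,0,0],[0.0003,0.0002,0.008,0,0,0],[0.0003,0.0002,0.012,0,0,0],[0.0003,0.0002,0.015,0,0,0],[0.0003,0.0002,0.018,0,0,0],[0.0003,0.0002,0.02,0,0,0],[0.0003,0.0002,0.022,0,0,0],[0.0003,0.0002,0.0235,0,0,0],[0.0003,0.0002,0.0235,0,0,0]]'
```

```text
clock: 25.22
position: [0.6446, 0.133, 0.0729]
ee_rot: [0.0, -0.239, 0.971, -0.0]
contact_force: [0.6, 0.4, -1.9]
width: 0.015
```

```bash
python3 -m crank '[[0,0,0.0015,0,0,0],[0,0,0.003,0,0,0],[0,0,0.004,0,0,0],[0,0,0.0045,0,0,0],[0,0,0.0045,0,0,0]]'; python3 -m crank '[[0,0,0,0,0,0],[0,0,0,0,0,0]]'
```

```text
clock: 25.85
position: [0.6447, 0.133, 0.0726]
ee_rot: [0.002, -0.239, 0.971, -0.001]
contact_force: [-6.2, -1.7, 18.4]
width: 0.0149
clock: 26.1
position: [0.6449, 0.1331, 0.0728]
ee_rot: [0.002, -0.239, 0.971, -0.001]
contact_force: [0.1, 0.1, 0.0]
width: 0.0149
```

Home at 72.6 mm as predicted, under about 20 N. Release, rise, and check everything.

```bash
python3 -m crank '[[0,0,0,0,0,0],[0,0,0,0,0,0],[0,0,0,0,0,0],[0,0,-0.01,0,0,0],[0,0,-0.035,0,0,0],[0,0,-0.07,0,0,0],[0,0,-0.11,0,0,0],[0,0,-0.14,0,0,0],[0,0,-0.14,0,0,0]]' 0.5;  python3 - <<'E'
from look import *
s=manip.get_state();w=grab('wrist');P=wcloud(w,s)
c=np.array([.6425,.132]);tilt(P,c,.020,.038,.050,.08)
k=P[(np.hypot(P[...,0]-c[0],P[...,1]-c[1])<.07)&(P[...,2]>.058)&(P[...,2]<.07)]*1000
print([np.round(a,1) for a in cv2.minAreaRect(k[:,:2].astype(np.float32))])
t0=dict(np.load('top.npz'))['frame'];t=grab('top');i=t['frame'];sc=grab('scene','scene2.png')
P=cloud(t);d=np.hypot(P[...,0]-.4465,P[...,1]+.011);q=P[(d<.04)&(P[...,2]>.036)&(P[...,2]<.06)];print('spare',cv2.minEnclosingCircle((q[:,:2]*1000).astype(np.float32)))
cv2.imwrite('pics/end.png',cv2.resize(i[50:260,90:440],(800,480),interpolation=cv2.INTER_CUBIC))
E
```

```text
clock: 27.22
position: [0.6461, 0.1333, 0.2167]
ee_rot: [0.006, -0.239, 0.971, -0.001]
contact_force: [0.5, 0.1, -0.7]
width: 0.0426
tilt deg x,y [-0.06 -0.08] z 0.0647 2603 sd 0.0006
[array([643.2, 131.7]), array([107.7,  82.8]), np.float64(27.5)]
spare ((446.1429443359375, -11.707392692565918), 14.886002540588379)
```

View pics/end.png

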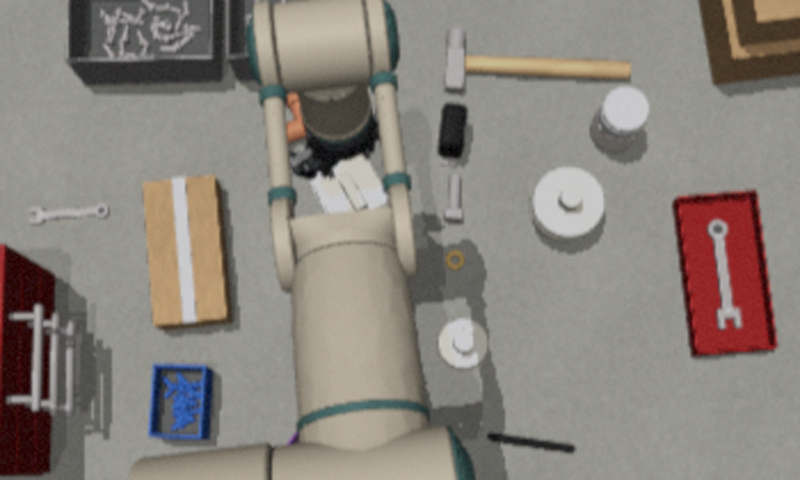

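View pics/scene2.png

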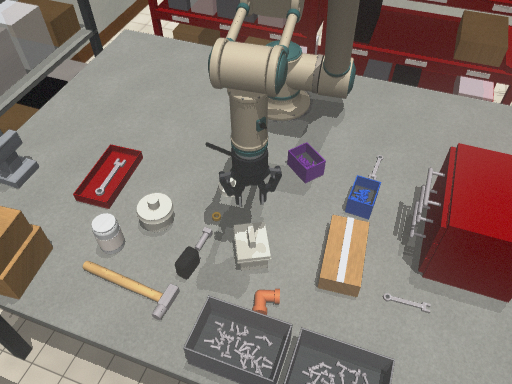

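Both pictures show the two tubs lidded and level, at (568,200) and (350,185) in the top crop, with the spanner in the tray at (722,275). The spare lid and the bystanders are where they were, and the gripper is clear of everything.

```bash
python3 -c "
from h import *
print(job.sign_off())"
```

```text
the job is handed in; nothing more can be done
None
```

The job is done and handed in at about 27 s on the robot's clock, well inside the 67 s limit. No verdict was reported.

- **Spanner:** it went first, lying flat in the red tray. I measured its top at about 11 mm over the table, which is right for 8 mm on the 3 mm floor, and it is lined up with the tray.
- **Lids:** I then put the large round lid on the round tub and the oblong lid on the oblong tub. Each was pressed with about 20 N until it stopped at the height I had worked out beforehand.
- **Checks on the lids:** both are tilted by less than 0.1°. Their plate tops read 64.7 mm against 64 mm expected, the same small error the camera showed on other known heights. The tubs still stand where they were, to within about 1 mm.
- **Rest of the table:** the spare lid measured within 1 mm of its starting place. I saw no change in the other things in the last pictures, apart from those the arm partly hid from above. The gripper was clear of everything at the end.

The fingers read about 12 mm closed on the 14 mm shank. A test lift showed the spanner was held securely and level, so I carried on. No final check failed.

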